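Bring the square nozzle forward and unscrew it

TASK

On the rework bench, turn the nozzle carousel until the square-mouthed hot-air nozzle stands at the front, in line with the pointer on the base. Then unscrew that nozzle, anticlockwise seen from above, as far as it will turn, and let go, leaving it standing there ready to be lifted off.

Things in the scene. Friction and masses are not known exactly. Their poses are not given: they have to be found in the camera images.
- hub_grip (a point): On the axis of the carousel (aluminium disc, 260 mm across, top at 45 mm height, turns stiffly both ways, 0.08 N m, stays put), 115 mm above the bench, in the black handle bar fixed on its centre: 60 long, 18 thick, 40 tall, top at 130 mm. z up, x along the bar; turns with the disc. Four nozzles, tops at most 130 mm high, stand 90 degrees apart, 95 mm from the axis; the bar points between them.
- square_grip (a point): On the axis of the upright steel nozzle with the square mouth: 34 x 34 mm tube, flat sides 48 mm tall, 15 mm below its mouth; 110 mm above the bench when screwed down. z up, x and y square to the flats, turning with the nozzle. Starts 35 to 75 degrees from the front, on the robot's right: turn the disc clockwise seen from above. Others (not wanted): slot 38 x 12, thin tube, wide round mouth.
- front_mark (a point): The front position, fixed to the carousel's grey foot: where the nozzle's axis should stand, 95 mm from the disc's axis towards the pointer, 110 mm above the bench. The pointer is an aluminium upright just outside the disc's rim, 150 mm from the axis, 56 mm tall, on the robot's side (the foot may be turned up to 17 degrees). z up, x from the pointer to the disc's axis.
- square_nozzle (a joint): How far the square nozzle is unscrewed, in rad: 0 screwed down, growing anticlockwise seen from above, 1.3 (75 degrees) at the end stop, fully unscrewed. On its coarse thread it rises evenly by 6 mm over this turn and then stays on the thread; it turns at about 0.06 N m and stays where it is left.

How it is judged:
By the outcome, as a careful person would: the job done as asked, in the order asked, and still so for the second after the job is handed in, with the robot touching nothing.
It also fails if it takes over 50 s, if anything falls off the work surface, if the arm or the gripper's body presses on something with over 40 N, if the wrist force passes 120 N, or if a joint passes its speed limit or range.

ROBOT

A 7-joint arm with a two-finger parallel gripper is mounted at the origin on the work surface. World frame = base frame: x ahead of the robot, y to its left, z up, the work surface at z = 0. Lengths are in m, angles in degrees, forces in N, time in s.
With the tool pointing down it reaches from about 0.425 to 0.875 m from the base axis. Payload 4.7 kg.
Tool frame: the origin (TCP) lies on the front face of the gripper's body, between the roots of the fingers; the fingertips stand 70 mm ahead of it and the grasp point (between the pads) lies 51 mm ahead of it (tip_extent is the distance from the TCP to the fingertips, in m); z points along the fingers, y is the direction in which the jaws open and shut (so a half turn about z gives the same grasp; the last joint's range is limited). The gripper opens to 87 mm and grips with 3 to 60 N. Pads are 19 mm wide; open, the fingers measure 117 mm over their backs; the gripper's body (75 mm by 190 mm) begins 51 mm behind the grasp point.
Start: joints at [-62.389, 18.392, -4.016, 83.108, 1.295, 78.541, -3.26], TCP at [0.293, 0.58, 0.292] pointing down, gripper open.
Joint ranges: [-163.93, 163.93], [-17.29, 119.83], [-79.2, 71.16], [3.27, 140.29], [-89.18, 269.18], [5.43, 117.66], [-154.24, 154.24]. Speed limits (degrees/s): [147.25, 147.25, 180, 180, 180, 180, 180].

INTERFACE

Orientations are given as [roll, pitch, yaw] about the fixed x, y, z axes, in that order (R = Rz(yaw) Ry(pitch) Rx(roll)).
In Python, from cell import * gives the robot as it stands.
- The arm moves only by the tool carry_out, never from a script. Its argument "increments" is text: rows parted by semicolons, each of 7 numbers parted by spaces: the opening, from 0 (shut) to 1 (fully open), then the shift along the tool's x, y, z in m, then the turn, a rotation vector about the tool's x, y, z in degrees. A call has 1 to 20 rows; each row shifts and turns the pose as measured when the row begins, along the tool's axes as they then stand; what a row does not reach is not made up. A row lasts 1/8 s, in which the tool goes at most 62.5 mm and 10.7 degrees, less where a joint would pass 70% of its speed; a pose out of reach is approached as far as the arm can. A call is refused whole if a number of a shift passes 0.0625 or a number of a turn 10.7, either way. A call with a gripper value outside its range is refused whole. The fingers move at their own pace and stop on an object; "force" is the grip in N (left out, the last holds). Time passes only in rows, so rows that do not move let the fingers close. It gives the time, the measured TCP pose, the force and the opening at its end, in the units of the state.
- get_obs(): the state, without advancing time (a new reading comes with each control period).
- read_camera(name): name is "scene" or "side" or "wrist"; returns a dict with "img" (384x512x3 uint8, blue, green, red), "fx", "fy", "cx", "cy" (pixels), "k1" (the pictures are not rectified: a ray, as slopes to the right and down, at radius r is drawn at 1 + k1 r^2 times it, then the intrinsics apply), "world_from_camera" (4x4, takes a point from camera to world coordinates). Camera axes: x right, y down, z forward; pixel columns grow to the right and rows downward; lengths in m; the calibration is good to about 2 mm. A picture is of the moment at which its call begins. There is no depth.
- sign_off(): hands the job in, once; it reports no verdict.
Trained networks look in a picture, given as the dict that the camera call returned (one of the last four; its "shot" number tells which), for a name from the list of things; names that differ only in an ending like _2 or _b are one class to them, and where a whole thing is asked for, a point or a joint stands for the part that bears it (a point fixed in the world has none). Each returns a list of dicts, best first, with "confidence" (0 to 1); they miss things now and then, are a little off and sometimes report something else, mostly with a low value. They report only what shows in the picture. A call takes as long as a camera call.
- masks_of(target, picture): "pixels" (384x512 bool, what is visible of it) and "bbox" ([left, top, right, bottom] in pixels, round what is visible of it).
The state is a dict: "time_s": time; "qpos": joint angles; "joint_velocities": joint speeds; "effort": joint torques, N m; "tool_pos": TCP position; "tool_rot": TCP orientation; "force": force on the tool from outside, world axes, zero at the start; "wrist_torque": the same for the moment, N m; "grip_width": finger opening in m.
Only numpy, scipy, OpenCV 4.12 (cv2) and the standard library are available. Lean on these libraries where they do the work, as an engineer would, in place of code of your own. Each camera call takes 0.05 s, during which the arm holds its last target.

## Working session

There is one attempt and no reset: what is moved stays moved. The work goes in short steps, Python scripts to look and compute and a tool call to move; the robot and the scene stay as the last step left them, time stands still between calls to the robot, and variables do not carry over. Pictures are saved under pics/ and viewed, and the job is handed in when it is done.

Besides the shell and the picture viewer there is one more tool, called after "Request:" by a JSON object that holds its "fn" and its "kwargs", one argument or row to a line. carry_out: Moves the arm, as the interface text tells. Its arguments: {"type":"object","properties":{"increments":{"type":"string"},"force":{"type":"number"}},"required":["increments"]}

```bash
mkdir -p pics; ls; python3 - <<'E'
from cell import *
import cv2
print(get_obs())
for n in ["scene","side","wrist"]:
    p=read_camera(n); cv2.imwrite(f"pics/{n}0.png",p["img"])
    print(n,{k:v for k,v in p.items() if k!="img"})
    for t in ["square_grip","hub_grip","front_mark","square_nozzle"]:
        try:
            print(t,[(round(m["confidence"],2),m["bbox"],int(m["pixels"].sum())) for m in masks_of(t,p)])
        except Exception as e: print(t,e)
E
```

```text
pics
{'time_s': 0.0, 'qpos': array([-62.38972915,  18.43927337,  -4.01484529,  83.1751705 ,
         1.29586608,  78.54123623,  -3.2590522 ]), 'joint_velocities': array([-0.06146638,  0.0089549 ,  0.00200211, -0.02170631,  0.03294096,
       -0.00489176, -0.0050799 ]), 'effort': array([-6.43753697e-05, -4.91278303e+01, -4.03972026e-01, -3.12526309e+01,
       -6.38717436e-02,  4.38043533e-02,  1.79892613e-04]), 'tool_pos': array([0.29295302, 0.5797639 , 0.29115653]), 'tool_rot': array([-1.79889610e+02,  6.86216381e-03,  1.53199961e+02]), 'force': array([-0.34474432,  0.02938619, -0.04307942]), 'wrist_torque': array([ 0.07350659,  0.0193502 , -0.01598362]), 'grip_width': 0.08702310971500461}
scene {'fx': 435.30845075783367, 'fy': 435.30845075783367, 'cx': 258.60487135303185, 'cy': 195.35622472326523, 'k1': -0.09264791520016735, 'world_from_camera': array([[-0.10541937,  0.82025484, -0.56219993,  0.95930255],
       [ 0.99442098,  0.08485329, -0.06266438,  0.11686875],
       [-0.00369625, -0.56566945, -0.8246238 ,  0.63521924],
       [ 0.        ,  0.        ,  0.        ,  1.       
[... 655 characters left out ...]
uare_grip [(0.72, [311.2, 137.0, 342.4, 186.5], 1299)]
hub_grip [(0.66, [193.2, 127.3, 356.7, 244.9], 13254)]
front_mark [(0.67, [191.6, 124.3, 368.0, 258.5], 15268)]
square_nozzle [(0.96, [316.6, 136.1, 342.7, 188.7], 1212)]
wrist {'fx': 287.00377679317387, 'fy': 287.00377679317387, 'cx': 255.57194550458212, 'cy': 190.76594152020496, 'k1': 0.007869421150568903, 'world_from_camera': array([[ 0.4512813 ,  0.85432614,  0.25782171,  0.22187032],
       [ 0.89238116, -0.43236936, -0.12927725,  0.61625634],
       [ 0.00102928,  0.28841564, -0.95750476,  0.38592712],
       [ 0.        ,  0.        ,  0.        ,  1.        ]]), 'shot': 3}
square_grip []
hub_grip []
front_mark []
square_nozzle []
```

```bash
python3 - <<'E'
import cv2
a=cv2.imread("pics/scene0.png")[120:340,30:290];b=cv2.imread("pics/side0.png")[90:290,160:400]
cv2.imwrite("pics/s1.png",cv2.resize(a,None,fx=3,fy=2.7,interpolation=2)[:600,:800]);cv2.imwrite("pics/d1.png",cv2.resize(b,(720,600),interpolation=2))
E
```

```text
(no output)
```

View pics/s1.png

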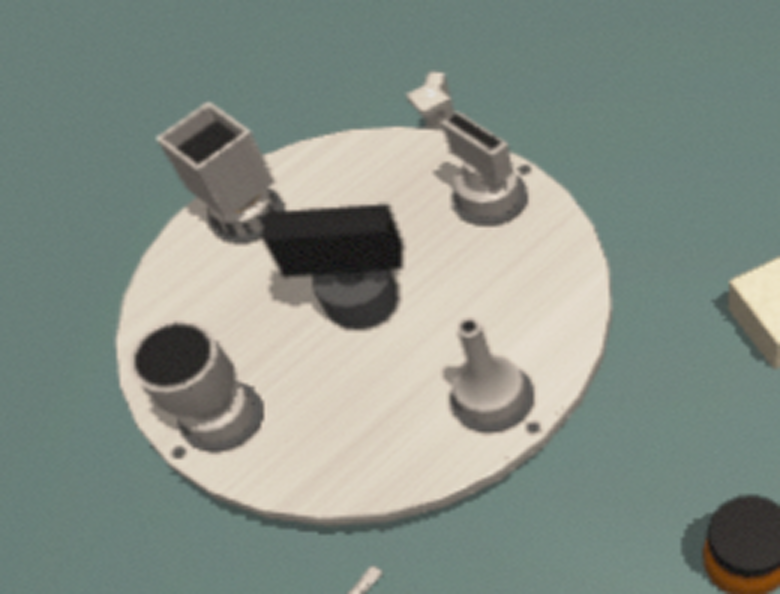

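View pics/d1.png

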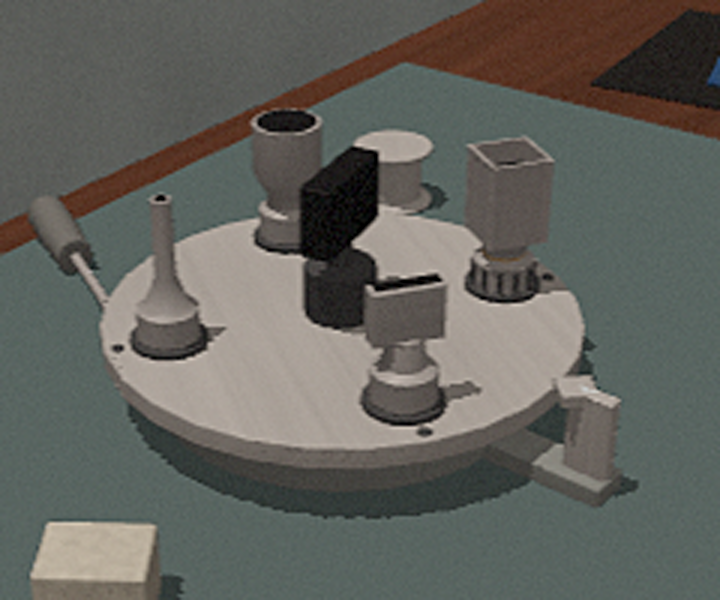

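View pics/scene0.png

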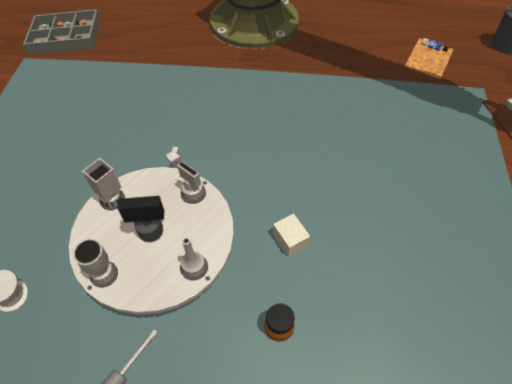

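```bash
python3 - <<'E'
import cv2,numpy as np
a=cv2.imread("pics/scene0.png");b=cv2.imread("pics/side0.png")
def c(im,x,y,w=66,h=50,f=6): return cv2.resize(im[y:y+h,x:x+w],None,fx=f,fy=f,interpolation=2)
t=np.vstack([np.hstack([c(a,75,145),c(a,140,140)]),np.hstack([c(b,300,130),c(b,330,205)])])
cv2.imwrite("pics/z1.png",t)
t=np.vstack([np.hstack([c(a,110,185),c(b,255,130)])])
cv2.imwrite("pics/z2.png",t)
E
```

```text
(no output)
```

View pics/z1.png

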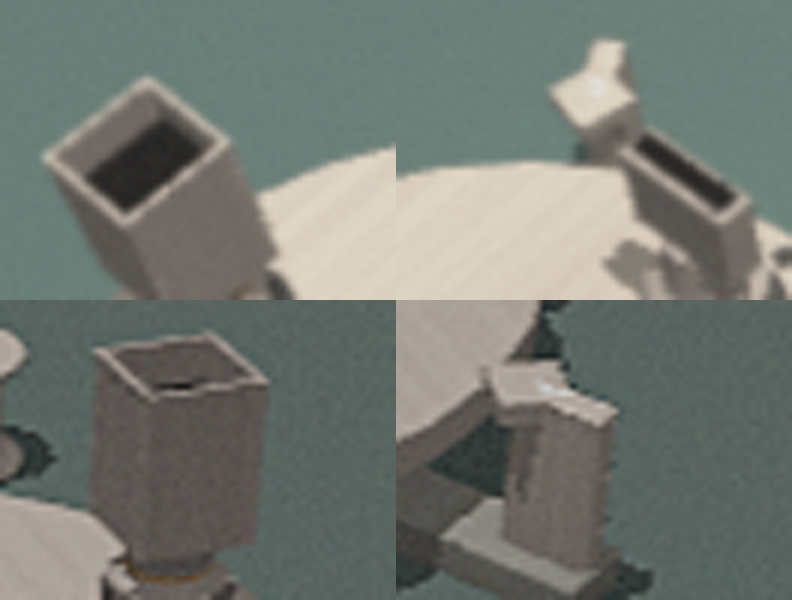

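View pics/z2.png

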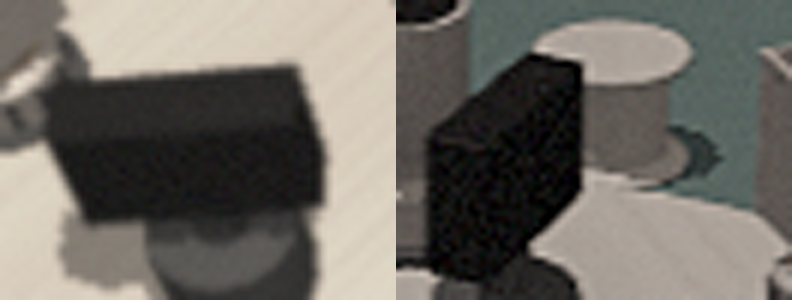

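```bash
cat > h.py <<'E'
import numpy as np,cv2
from scipy.optimize import least_squares
def ray(p,uv):
    uv=np.atleast_2d(np.array(uv,float)); s=(uv-[p["cx"],p["cy"]])/[p["fx"],p["fy"]]; x=s.copy()
    for _ in range(20): x=s/(1+p["k1"]*(x**2).sum(1,keepdims=True))
    T=np.array(p["world_from_camera"]); return T[:3,3],np.c_[x,np.ones(len(x))]@T[:3,:3].T
def onz(p,uv,z):
    o,d=ray(p,uv); return (o+d*((z-o[2])/d[:,2])[:,None])[:,:2]
def proj(p,X):
    T=np.linalg.inv(p["world_from_camera"]); c=np.atleast_2d(X)@T[:3,:3].T+T[:3,3]; s=c[:,:2]/c[:,2:]
    return s*(1+p["k1"]*(s**2).sum(1,keepdims=True))*[p["fx"],p["fy"]]+[p["cx"],p["cy"]]
def ang(v): return np.degrees(np.arctan2(v[1],v[0]))
E
python3 - <<'E'
from cell import *; from h import *
np.set_printoptions(precision=4,suppress=True)
A=read_camera("scene");B=read_camera("side")
rim=onz(A,[(233.3,227.4),(160,167),(69,238.5),(143.3,311.5),(85,286.7),(210,283),(210,184.8)],.045)
f=least_squares(lambda q:np.hypot(*(rim-q[:2]).T)-q[2],[.6,0,.13]);print("disc",f.x,f.fun)
mA=onz(A,[(82.5,171.2),(99.7,158),(113.7,168.7),(96,182)],.125);mB=onz(B,[(315.8,138.5),(335,135.8),(344.7,143.8),(325.5,146.7)],.125)
for m in(mA,mB):
    print("mouth",m.mean(0),[np.linalg.norm(m[i]-m[(i+1)%4]) for i in range(4)],[ang(m[(i+1)%4]-m[i])%90 for i in range(4)])
bA=onz(A,[(118,199.7),(159.5,196.2),(163.7,207.5),(119.5,208.8)],.13);bB=onz(B,[(278.2,138.7),(286,140.8),(268.2,155),(260.7,152.5)],.13)
print("barA",bA.mean(0),ang(bA[0]-bA[1]),ang(bA[3]-bA[2]),np.linalg.norm(bA[0]-bA[1]))
print("barB",bB.mean(0),ang(bB[3]-bB[0]),ang(bB[2]-bB[1]),np.linalg.norm(bB[0]-bB[3]))
print(bA,bB)
print("ptr", onz(A,[(176,147.5),(171.5,160.8),(165.7,155.3),(180.2,156.7)],.056),onz(B,[(366.5,223.3),(344.8,216.7)],.056))
E
```

```text
disc [ 0.6437 -0.0882  0.1283] [ 0.0008  0.0011  0.0016  0.0002 -0.0024  0.0011 -0.0024]
mouth [ 0.5901 -0.1672] [np.float64(0.03308308647980075), np.float64(0.0334893238807657), np.float64(0.03302126467473826), np.float64(0.03245319052378229)] [np.float64(56.13206235639751), np.float64(57.2050427238299), np.float64(54.33084333404241), np.float64(57.37728472512694)]
mouth [ 0.5858 -0.1651] [np.float64(0.033371980205553486), np.float64(0.03417233220897601), np.float64(0.03250705655686061), np.float64(0.03459744378225723)] [np.float64(55.960230054114774), np.float64(57.24895291074361), np.float64(56.656563770694696), np.float64(58.670370606071856)]
barA [ 0.6449 -0.0854] -78.25211039419108 -81.9989068764613 0.058952608835252114
barB [ 0.638  -0.0859] 100.28655190546262 99.75575850307553 0.058360685544125816
[[ 0.6427 -0.1185]
 [ 0.6307 -0.0607]
 [ 0.6488 -0.0504]
 [ 0.6574 -0.1119]] [[ 0.6505 -0.1145]
 [ 0.6357 -0.1151]
 [ 0.6257 -0.0568]
 [ 0.6401 -0.057 ]]
ptr [[ 0.478  -0.0821]
 [ 0.5083 -0.0834]
 [ 0.4973 -0.0962]
 [ 0.4979 -0.0703]] [[ 0.4721 -0.0856]
 [ 0.5051 -0.0822]]
```

Request:
{"fn": "carry_out", "kwargs": {
  "increments": "1 -0.0437 -0.0312 0 0 0 0;1 -0.0437 -0.0312 0 0 0 0;1 -0.0437 -0.0312 0 0 0 0;1 -0.0437 -0.0312 0 0 0 0;1 -0.0437 -0.0312 0 0 0 0;1 -0.0437 -0.0312 0 0 0 0;1 -0.0437 -0.0312 0 0 0 0;1 -0.0437 -0.0312 0 0 0 0;1 -0.0437 -0.0312 0 0 0 0;1 -0.0437 -0.0312 0 0 0 0;1 -0.0437 -0.0312 0 0 0 0;1 -0.0437 -0.0312 0 0 0 0;1 -0.0437 -0.0312 0 0 0 0;1 -0.0437 -0.0312 0 0 0 0;1 0 0 0 0 0 10;1 0 0 0 0 0 10;1 0 0 0 0 0 10;1 0 0 0 0 0 10;1 0 0 0 0 0 10"
}}

```text
time_s: 3.22
tool_pos: [0.6544, -0.1065, 0.2921]
tool_rot: [179.6, -0.1, 101.8]
force: [-0.2, -0.2, 0.1]
grip_width: 0.0866
```

```bash
cat >> h.py <<'E'
def delta(o,xy,gz,yaw):
    "to grasp point at xy, height gz, yaw; tool pointing down -> tool shift, turn about tool z"
    from scipy.spatial.transform import Rotation as R
    r=R.from_euler("xyz",o["tool_rot"],degrees=True)
    rt=R.from_euler("xyz",[180,0,yaw],degrees=True)
    d=np.array([xy[0],xy[1],gz+.051])-o["tool_pos"]
    return r.inv().apply(d), (r.inv()*rt).as_rotvec(degrees=True)
E
python3 - <<'E'
from cell import *; from h import *
np.set_printoptions(precision=4,suppress=True)
o=get_obs();print(o["tool_pos"],o["tool_rot"],o["qpos"],o["time_s"])
p=read_camera("wrist");cv2.imwrite("pics/w2.png",p["img"])
print(delta(o,(.642,-.0865),.18,101))
E
```

```text
[ 0.6544 -0.1065  0.2921] [179.6236  -0.1007 101.7687] [-18.8217  21.9063  34.4174  82.5313 -12.6589  79.0778  27.7625] 3.225
(array([ 0.022 , -0.0084,  0.0611]), array([ 0.3757, -0.1032,  0.7683]))
```

View pics/w2.png

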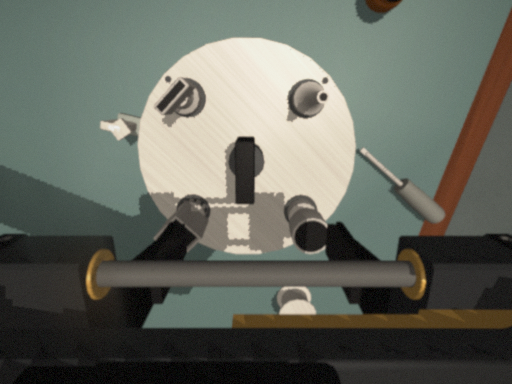

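```bash
python3 - <<'E'
import cv2
a=cv2.imread("pics/w2.png")[30:265,95:365]
a=cv2.convertScaleAbs(a,alpha=1.6,beta=10)
cv2.imwrite("pics/w2z.png",cv2.resize(a,None,fx=2.5,fy=2.5,interpolation=2))
cv2.imwrite("pics/w2b.png",cv2.resize(a[80:200,0:190],None,fx=4,fy=4,interpolation=2))
E
```

```text
(no output)
```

View pics/w2b.png

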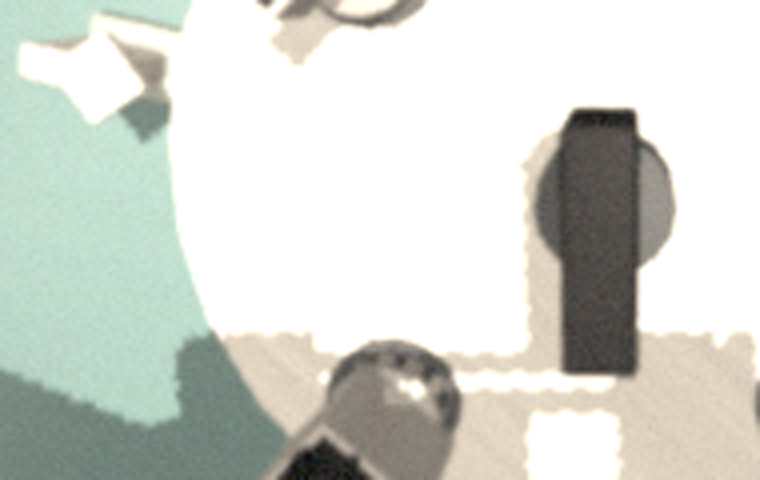

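View pics/w2z.png

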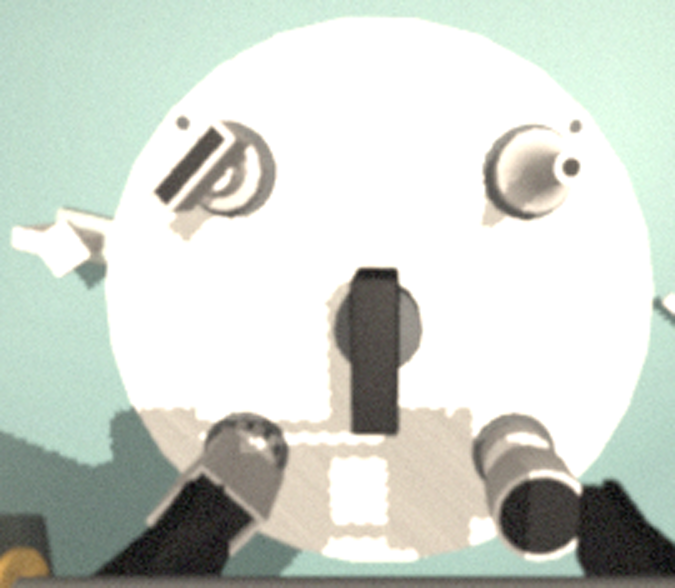

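```bash
python3 - <<'E'
from cell import *; from h import *
np.set_printoptions(precision=4,suppress=True)
p=read_camera("wrist")
z=lambda L:[(95+x/2.5,30+y/2.5) for x,y in L]
b=lambda L:[(95+x/4,110+y/4) for x,y in L]
rim=onz(p,z([(107,265),(652,275),(375,16),(160,122),(590,115),(375,560),(627,420),(138,410)]),.045)
f=least_squares(lambda q:np.hypot(*(rim-q[:2]).T)-q[2],[.6,0,.13]);print("disc",f.x,f.fun)
m=onz(p,b([(562,128),(636,128),(636,374),(562,374)]),.13);print("bar",m.mean(0),ang(m[0]-m[3]),ang(m[1]-m[2]),np.linalg.norm(m[0]-m[3]),np.linalg.norm(m[0]-m[1]))
q=onz(p,b([(18,60),(145,88),(100,30),(95,125)]),.056);print("ptr",q,ang(q[1]-q[0]))
E
```

```text
disc [ 0.6429 -0.0886  0.1302] [ 0.0005 -0.0012 -0.0003  0.0009 -0.0005 -0.0009  0.0023 -0.0006]
bar [ 0.6417 -0.089 ] 100.3010710224935 101.36030436176159 0.05755829629380487 0.016367482147771957
ptr [[ 0.4736 -0.0837]
 [ 0.5087 -0.0844]
 [ 0.4953 -0.071 ]
 [ 0.4956 -0.0976]] -1.1276193745255294
```

Request:
{"fn": "carry_out", "kwargs": {
  "increments": "1 0.02 -0.0083 0.03 0.37 -0.1 0.8;1 0 0 0.03 0 0 0;1 0 0 0.03 0 0 0;1 0 0 0.02 0 0 0;1 0 0 0.008 0 0 0;1 0 0 0 0 0 0"
}}

```text
time_s: 4.08
tool_pos: [0.6435, -0.0876, 0.1725]
tool_rot: [179.8, 0.1, 102.3]
force: [-0.9, 0.4, -0.1]
grip_width: 0.087
```

```bash
python3 - <<'E'
from cell import *; from h import *
np.set_printoptions(precision=4,suppress=True)
o=get_obs();print(o["tool_pos"],o["tool_rot"],o["qpos"],o["time_s"])
print(delta(o,(.642,-.0887),.113,101))
E
```

```text
[ 0.6435 -0.0876  0.1725] [179.7724   0.0607 102.3409] [-19.8475  25.0645  32.5255  92.5979 -14.4352  66.3249  28.3528] 4.075
(array([-0.0007, -0.0018,  0.0085]), array([0.2283, 0.0581, 1.341 ]))
```

Request:
{"fn": "carry_out", "kwargs": {
  "increments": "1 -0.0007 -0.0018 0.0085 0.2 0 1.4;1 0 0 0 0 0 0;0 0 0 0 0 0 0;0 0 0 0 0 0 0;0 0 0 0 0 0 0;0 0 0 0 0 0 0;0 0 0 0 0 0 0;0 0 0 0 0 0 0",
  "force": 25
}}

```text
time_s: 5.08
tool_pos: [0.6436, -0.0893, 0.1668]
tool_rot: [179.7, 0.1, 100.9]
force: [-0.6, 0.9, -0.1]
grip_width: 0.0351
```

```bash
python3 - <<'E'
from cell import *; from h import *
np.set_printoptions(precision=4,suppress=True)
o=get_obs();print(o["tool_pos"],o["tool_rot"],o["qpos"],o["time_s"],o["grip_width"],o["force"],o["wrist_torque"])
A=read_camera("scene");cv2.imwrite("pics/s3.png",cv2.resize(A["img"][120:330,30:290],None,fx=2.8,fy=2.8))
E
```

```text
[ 0.6436 -0.0893  0.1668] [179.682    0.1232 100.8809] [-19.8737  25.4138  32.7306  92.9379 -14.7544  65.6549  27.2594] 5.075 0.03509820874342744 [-0.5657  0.9461 -0.0697] [-0.1112  0.0194 -0.0891]
```

View pics/s3.png

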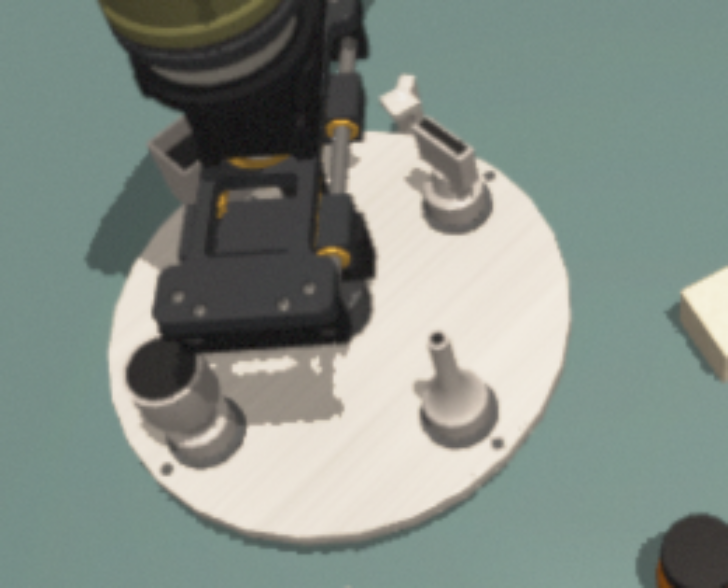

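Still closing; wait a little more.

Request:
{"fn": "carry_out", "kwargs": {
  "increments": "0 0 0 0 0 0 0;0 0 0 0 0 0 0;0 0 0 0 0 0 0;0 0 0 0 0 0 0;0 0 0 0 0 0 0"
}}

```text
time_s: 5.75
tool_pos: [0.6417, -0.0897, 0.1665]
tool_rot: [180.0, 0.1, 100.9]
force: [-1.5, 0.9, 1.4]
grip_width: 0.0178
```

```bash
python3 - <<'E'
from cell import *; from h import *
np.set_printoptions(precision=4,suppress=True)
o=get_obs();print(o["tool_pos"],o["tool_rot"],o["time_s"],o["grip_width"],o["force"],o["wrist_torque"])
E
```

```text
[ 0.6417 -0.0897  0.1665] [179.9706   0.0647 100.8593] 5.75 0.01781640452564749 [-1.4867  0.8598  1.4496] [-0.1477  0.5328 -0.0232]
```

Request:
{"fn": "carry_out", "kwargs": {
  "increments": "0 0 0 0 0 0 7;0 0 0 0 0 0 7;0 0 0 0 0 0 7;0 0 0 0 0 0 7;0 0 0 0 0 0 7;0 0 0 0 0 0 7;0 0 0 0 0 0 7;0 0 0 0 0 0 0"
}}

```text
time_s: 6.75
tool_pos: [0.6414, -0.0896, 0.1666]
tool_rot: [180.0, 0.1, 50.5]
force: [-2.1, 0.3, 1.9]
grip_width: 0.0177
```

```bash
python3 - <<'E'
from cell import *; from h import *
np.set_printoptions(precision=4,suppress=True)
o=get_obs();print(o["tool_pos"],o["tool_rot"],o["time_s"],o["grip_width"],o["force"],o["wrist_torque"],o["qpos"])
print(delta(o,(.642,-.0892),.1155,43.4))
E
```

```text
[ 0.6414 -0.0896  0.1666] [179.9607   0.0821  50.4857] 6.75 0.017736889874234385 [-2.0545  0.3388  1.8636] [-0.0111  0.6306  0.2559] [-26.9624  27.748   42.5922  93.2457 -19.9344  66.8914 -19.2435]
(array([0.0007, 0.0002, 0.0001]), array([0.0443, 0.0796, 7.0857]))
```

Request:
{"fn": "carry_out", "kwargs": {
  "increments": "0 0.0007 0 0 0 0 4;0 0 0 0 0 0 3;0 0 0 0 0 0 0;0 0 0 0 0 0 0"
}}

```text
time_s: 7.25
tool_pos: [0.6415, -0.0896, 0.1666]
tool_rot: [180.0, 0.1, 43.9]
force: [-1.6, 0.8, 1.6]
grip_width: 0.0179
```

```bash
python3 - <<'E'
from cell import *; from h import *
np.set_printoptions(precision=4,suppress=True)
o=get_obs();print(o["tool_pos"],o["tool_rot"],o["time_s"],o["grip_width"],o["force"],o["wrist_torque"],o["qpos"])
for n in ["scene","side","wrist"]:
    p=read_camera(n);cv2.imwrite(f"pics/{n}4.png",p["img"])
E
```

```text
[ 0.6415 -0.0896  0.1666] [179.9638   0.1339  43.8567] 7.25 0.01793954330649613 [-1.551   0.7754  1.644 ] [ 0.0184  0.5639 -0.0529] [-27.8683  28.1742  43.8976  93.2313 -20.6715  67.109  -25.3414]
```

View pics/scene4.png

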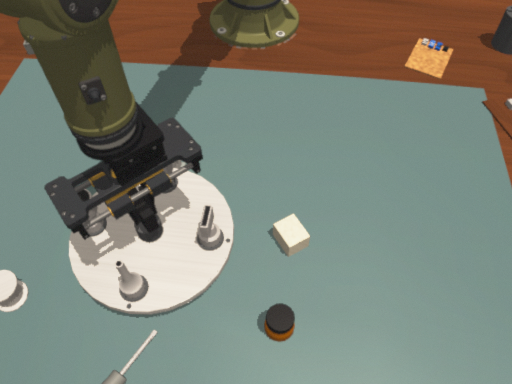

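View pics/side4.png

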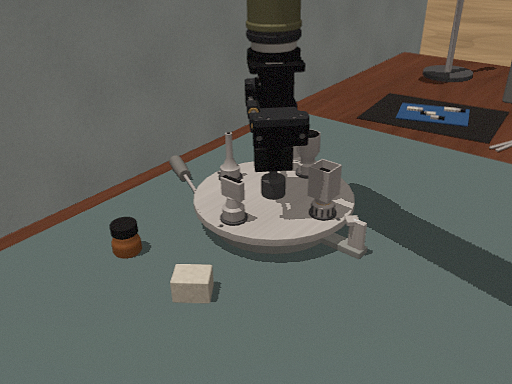

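View pics/wrist4.png

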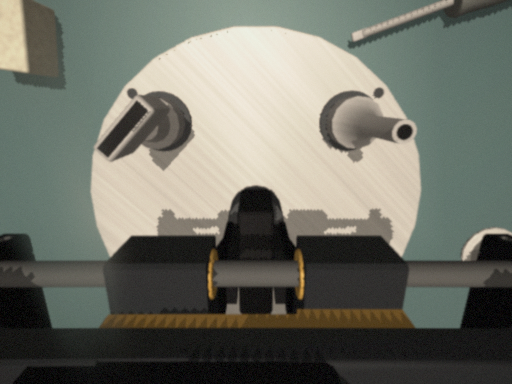

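Request:
{"fn": "carry_out", "kwargs": {
  "increments": "1 0 0 0 0 0 0;1 0 0 0 0 0 0;1 0 0 0 0 0 0;1 0 0 0 0 0 0;1 0 0 -0.03 0 0 0;1 0 0 -0.04 0 0 0;1 0 0 -0.04 0 0 0;1 0 0 -0.02 0 0 10;1 0 0 0 0 0 10;1 0 0 0 0 0 10;1 0 0 0 0 0 10;1 -0.04 0 0 0 0 4;1 -0.04 0 0 0 0 0;1 -0.04 0 0 0 0 0;1 -0.04 0 0 0 0 0;1 0 0 0 0 0 0"
}}

```text
time_s: 9.4
tool_pos: [0.4796, -0.0881, 0.2992]
tool_rot: [180.0, -0.2, -1.5]
force: [1.3, -0.3, 0.2]
grip_width: 0.0867
```

```bash
python3 - <<'E'
from cell import *; from h import *
np.set_printoptions(precision=4,suppress=True)
o=get_obs();print(o["tool_pos"],o["tool_rot"],o["time_s"],o["grip_width"],o["force"],o["qpos"])
for n in ["scene","side","wrist"]:
    p=read_camera(n);cv2.imwrite(f"pics/{n}5.png",p["img"])
E
```

```text
[ 0.4796 -0.0881  0.2992] [179.9665  -0.2404  -1.5199] 9.4 0.08666547211248007 [ 1.3131 -0.3482  0.1875] [-56.2494  -7.5018  59.9611 106.6877   6.6888  76.9273 -89.5141]
```

View pics/wrist5.png

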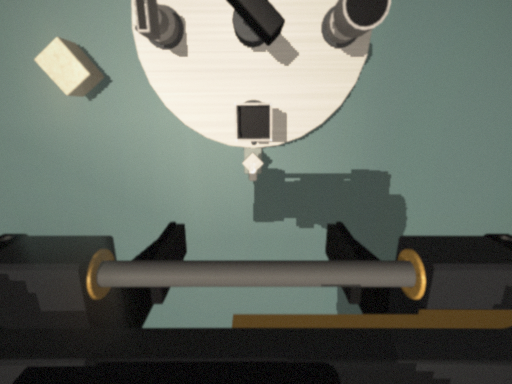

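View pics/scene5.png

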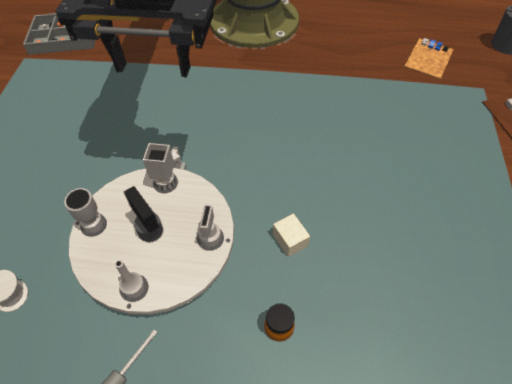

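```bash
python3 - <<'E'
import cv2
a=cv2.imread("pics/wrist5.png")
cv2.imwrite("pics/w5z.png",cv2.resize(a[90:190,205:305],None,fx=6,fy=6,interpolation=2))
cv2.imwrite("pics/w5y.png",cv2.resize(cv2.convertScaleAbs(a[0:150,125:385],alpha=1.2),None,fx=3,fy=3,interpolation=2))
E
```

```text
(no output)
```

View pics/w5z.png

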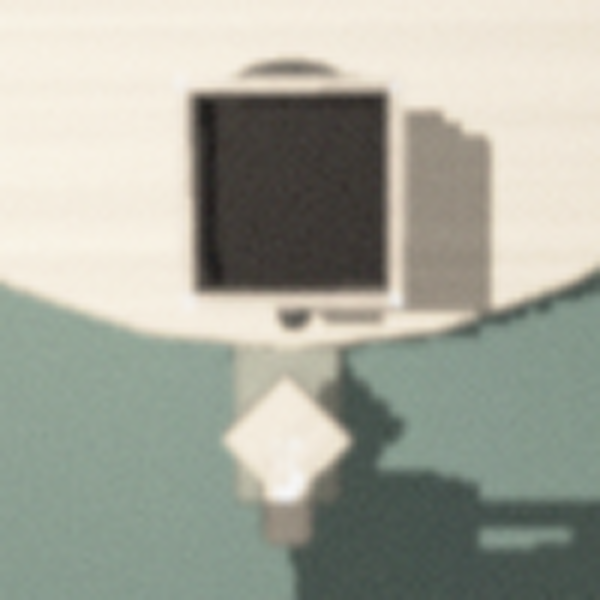

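View pics/w5y.png

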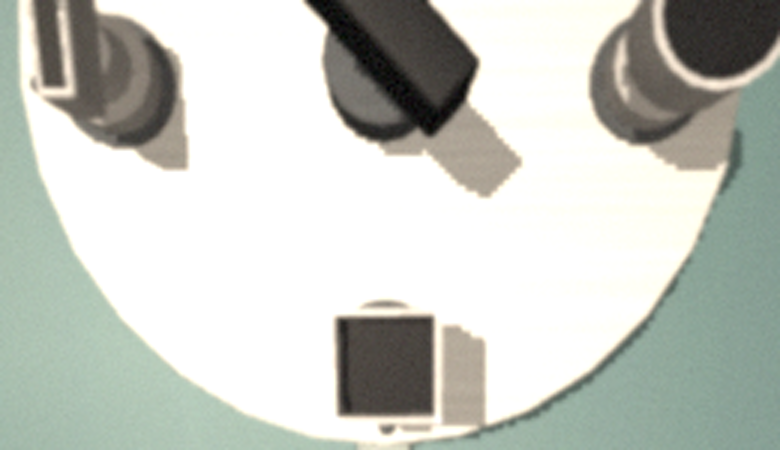

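```bash
python3 - <<'E'
from cell import *; from h import *
np.set_printoptions(precision=4,suppress=True)
p=read_camera("wrist")
b=lambda L:[(205+x/6,90+y/6) for x,y in L]
m=onz(p,b([(187,80),(402,81),(403,305),(188,304)]),.125)
print("mouth",m.mean(0),[np.linalg.norm(m[i]-m[(i+1)%4]) for i in range(4)],[(ang(m[(i+1)%4]-m[i])+45)%90-45 for i in range(4)])
q=onz(p,b([(287,375),(223,440),(353,440)]),.056);print("ptr",q)
d=onz(p,b([(295,318)]),.045)[0];print("dot",d)
y=lambda L:[(125+x/3,0+y/3) for x,y in L]
rim=onz(p,y([(20,80),(40,170),(75,250),(120,320),(180,373),(250,415),(320,437),(440,441),(520,424),(600,382),(660,325),(705,245),(730,165)]),.045)
f=least_squares(lambda q:np.hypot(*(rim-q).T)-.13,[.6,0]);print("disc",f.x,f.fun)
for c in (f.x,np.array([.642,-.0887])):
    print("angles: mouth",ang(m.mean(0)-c)%360,"ptr",ang(q[0]-c)%360,ang(q[1:].mean(0)-c)%360,"dot",ang(d-c)%360, np.linalg.norm(m.mean(0)-c))
E
```

```text
mouth [ 0.546  -0.0887] [np.float64(0.03197000250744117), np.float64(0.03304963048348), np.float64(0.033164107255118695), np.float64(0.033001467622633)] [np.float64(-1.8051800969762724), np.float64(-0.3368380360479648), np.float64(-1.8727949025913802), np.float64(-2.4079822405573097)]
ptr [[ 0.5077 -0.0863]
 [ 0.4951 -0.0732]
 [ 0.4944 -0.099 ]]
dot [ 0.5174 -0.0882]
disc [ 0.6389 -0.0922] [ 0.0021  0.0013  0.0005  0.0011 -0.0007 -0.0013 -0.0021 -0.0019  0.0007
  0.0027  0.0032  0.0007 -0.0016]
angles: mouth 177.83353643726517 ptr 177.4022532171565 177.56212294047594 dot 178.08261265820164 0.0929956611591595
angles: mouth 180.00507491747715 ptr 178.96315532590307 178.98264903051748 dot 179.74926876422083 0.09597987299369949
```

Request:
{"fn": "carry_out", "kwargs": {
  "increments": "1 0.035 -0.0012 0.02 0 0.2 0;1 0.032 -0.001 0.03 0 0 0;1 0 0 0.03 0 0 0;1 0 0 0 0 0 0"
}}

```text
time_s: 10.1
tool_pos: [0.557, -0.0873, 0.215]
tool_rot: [178.7, -0.3, -1.3]
force: [0.2, -0.7, 0.1]
grip_width: 0.0872
```

```bash
python3 - <<'E'
from cell import *; from h import *
np.set_printoptions(precision=4,suppress=True)
o=get_obs();print(o["tool_pos"],o["tool_rot"],o["time_s"],o["grip_width"],o["qpos"])
print(delta(o,(.5465,-.0876),.108,-1.4))
E
```

```text
[ 0.557  -0.0873  0.215 ] [178.7076  -0.2927  -1.3206] 10.1 0.08723653242331347 [-48.9163  18.8506  64.7861 103.4211 -17.0122  68.5843 -70.4891]
(array([-0.0108, -0.0007,  0.0559]), array([ 1.2922, -0.2936,  0.0761]))
```

Request:
{"fn": "carry_out", "kwargs": {
  "increments": "1 -0.0108 -0.0007 0.02 1.3 -0.3 0;1 0 0 0.016 0 0 0;1 0 0 0.01 0 0 0;1 0 0 0 0 0 0"
}}

```text
time_s: 10.6
tool_pos: [0.5499, -0.0876, 0.1695]
tool_rot: [179.7, -0.2, -1.3]
force: [0.5, 0.5, 0.0]
grip_width: 0.0872
```

```bash
python3 - <<'E'
from cell import *; from h import *
np.set_printoptions(precision=4,suppress=True)
o=get_obs();print(o["tool_pos"],o["tool_rot"],o["time_s"],o["grip_width"],o["qpos"],o["force"])
print(delta(o,(.5465,-.0876),.108,-1.4))
E
```

```text
[ 0.5499 -0.0876  0.1695] [179.7035  -0.1769  -1.2671] 10.6 0.08718411153319905 [-46.2181  21.116   62.4283 106.8703 -20.4891  64.2371 -67.5786] [0.5231 0.4587 0.0181]
(array([-0.0034,  0.0001,  0.0105]), array([ 0.2963, -0.1773,  0.1325]))
```

Request:
{"fn": "carry_out", "kwargs": {
  "increments": "1 -0.0034 0 0.009 0.3 -0.2 0.1;1 0 0 0 0 0 0;1 0 0 0 0 0 0"
}}

```text
time_s: 10.98
tool_pos: [0.5475, -0.0875, 0.1614]
tool_rot: [-180.0, -0.1, -1.3]
force: [-1.1, -0.1, 0.9]
grip_width: 0.0869
```

```bash
python3 - <<'E'
from cell import *; from h import *
np.set_printoptions(precision=4,suppress=True)
o=get_obs();print(o["tool_pos"],o["tool_rot"],o["time_s"],o["grip_width"],o["qpos"],o["force"])
print(delta(o,(.5465,-.0876),.108,-1.4))
p=read_camera("side");cv2.imwrite(f"pics/side6.png",cv2.resize(p["img"][90:290,180:440],None,fx=3,fy=3))
E
```

```text
[ 0.5475 -0.0875  0.1614] [-179.9549   -0.1233   -1.3461] 10.975 0.08693107595627542 [-45.7001  21.4307  61.9961 107.5528 -21.2057  63.5255 -67.0097] [-1.0506 -0.1081  0.8569]
(array([-0.001 ,  0.0001,  0.0024]), array([-0.0451, -0.1232,  0.054 ]))
```

View pics/side6.png

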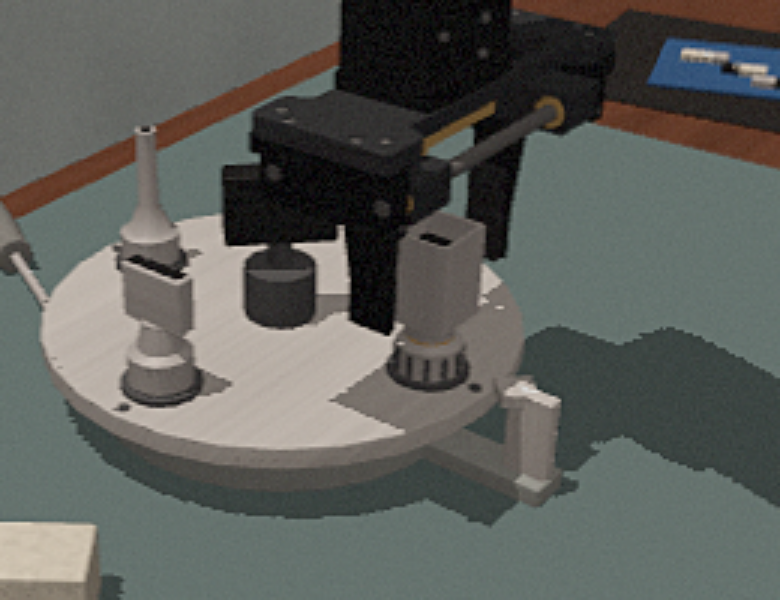

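```bash
python3 - <<'E'
from cell import *; from h import *
np.set_printoptions(precision=1,suppress=True)
p=read_camera("side")
for n,X in dict(tipL=(.5475,-.044,.0914),tipR=(.5475,-.131,.0914),mouth=(.546,-.0876,.125),noz_base=(.546,-.0876,.077),hub=(.642,-.0887,.13)).items():
    print(n,(proj(p,X)[0]-[180,90])*3)
E
```

```text
tipL [379.1 321. ]
tipR [475.7 253.8]
mouth [435.7 225.2]
noz_base [430.5 312.5]
hub [277.7 165.9]
```

Request:
{"fn": "carry_out", "kwargs": {
  "increments": "0 -0.001 0 0.001 0 -0.1 0;0 0 0 0 0 0 0;0 0 0 0 0 0 0;0 0 0 0 0 0 0;0 0 0 0 0 0 0;0 0 0 0 0 0 0;0 0 0 0 0 0 0;0 0 0 0 0 0 0;0 0 0 0 0 0 0;0 0 0 0 0 0 0",
  "force": 20
}}

```text
time_s: 12.32
tool_pos: [0.5465, -0.0874, 0.1606]
tool_rot: [-179.9, -0.0, -1.3]
force: [-0.0, 0.5, -0.8]
grip_width: 0.0342
```

```bash
python3 - <<'E'
from cell import *; from h import *
np.set_printoptions(precision=4,suppress=True)
o=get_obs();print(o["tool_pos"],o["tool_rot"],o["time_s"],o["grip_width"],o["qpos"],o["force"],o["wrist_torque"])
E
```

```text
[ 0.5465 -0.0874  0.1606] [-179.9415   -0.0379   -1.3495] 12.325 0.034191329239985344 [-45.7175  21.4216  61.9976 107.6666 -21.1935  63.5069 -66.9978] [-0.0371  0.5037 -0.7692] [-0.0476  0.1856 -0.0229]
```

Request:
{"fn": "carry_out", "kwargs": {
  "increments": "0 0 0 -0.0005 0 0 -7;0 0 0 -0.0006 0 0 -7;0 0 0 -0.0006 0 0 -7;0 0 0 -0.0006 0 0 -7;0 0 0 0 0 0 0"
}}

```text
time_s: 12.95
tool_pos: [0.5465, -0.0876, 0.1629]
tool_rot: [-180.0, -0.1, 27.4]
force: [0.1, -0.2, -0.9]
grip_width: 0.0342
```

```bash
python3 - <<'E'
from cell import *; from h import *
np.set_printoptions(precision=4,suppress=True)
o=get_obs();print(o["tool_pos"],o["tool_rot"],o["time_s"],o["grip_width"],o["qpos"],o["force"],o["wrist_torque"])
y=o["tool_rot"][2];print(delta(o,(.5465,-.0874),.1096+.006*(y+1.35)/74.5,y))
E
```

```text
[ 0.5465 -0.0876  0.1629] [-179.9725   -0.0673   27.4126] 12.95 0.034218989994701444 [-41.3399  18.6408  55.8449 107.4519 -17.3602  62.8876 -41.4313] [ 0.1191 -0.1838 -0.9181] [0.0044 0.0741 0.0822]
(array([ 0.0001, -0.0001,  0.    ]), array([-0.0275, -0.0673,  0.    ]))
```

Tracking very well. Continue to about 70°, then step on to the stop.

Request:
{"fn": "carry_out", "kwargs": {
  "increments": "0 0 0 -0.0006 0 0 -7;0 0 0 -0.0006 0 0 -7;0 0 0 -0.0006 0 0 -7;0 0 0 -0.0006 0 0 -7;0 0 0 -0.0006 0 0 -7;0 0 0 -0.0004 0 0 -5;0 0 0 0 0 0 0"
}}

```text
time_s: 13.82
tool_pos: [0.5466, -0.0877, 0.1662]
tool_rot: [-180.0, -0.0, 67.6]
force: [-0.2, -0.7, -0.2]
grip_width: 0.034
```

```bash
python3 - <<'E'
from cell import *; from h import *
np.set_printoptions(precision=4,suppress=True)
o=get_obs();print(o["tool_pos"],o["tool_rot"],o["time_s"],o["grip_width"],o["qpos"],o["force"],o["wrist_torque"])
y=o["tool_rot"][2];print(delta(o,(.5465,-.0874),.1096+.006*(y+1.35)/74.5,y))
E
```

```text
[ 0.5466 -0.0877  0.1662] [-179.9988   -0.0482   67.5678] 13.825 0.03403786121971931 [-35.4821  16.1717  48.2565 107.0984 -13.5863  62.6349  -4.4721] [-0.1828 -0.6724 -0.1611] [-0.0473  0.0565  0.0574]
(array([ 0.0002, -0.0002,  0.    ]), array([-0.0012, -0.0482,  0.    ]))
```

Request:
{"fn": "carry_out", "kwargs": {
  "increments": "0 0 0 -0.0003 0 0 -3;0 0 0 -0.0002 0 0 -2.5;0 0 0 0 0 0 0"
}}

```text
time_s: 14.2
tool_pos: [0.5466, -0.0877, 0.1666]
tool_rot: [-180.0, -0.0, 72.6]
force: [0.1, -0.1, 0.6]
grip_width: 0.0335
```

```bash
cat > st.py <<'E'
from cell import *; from h import *
np.set_printoptions(precision=4,suppress=True)
o=get_obs();print(o["tool_pos"],o["tool_rot"],o["time_s"],o["grip_width"],o["force"],o["wrist_torque"])
E
python3 st.py
```

```text
[ 0.5466 -0.0877  0.1666] [-179.9864   -0.0362   72.6492] 14.2 0.033499744738596376 [ 0.0717 -0.1044  0.5908] [-0.0979  0.0859  0.0028]
```

Request:
{"fn": "carry_out", "kwargs": {
  "increments": "0 0 0 0 0 0 -2;0 0 0 0 0 0 -1;0 0 0 0 0 0 0"
}}

```text
time_s: 14.58
tool_pos: [0.5465, -0.0906, 0.1666]
tool_rot: [179.9, 0.1, 75.4]
force: [1.3, -1.4, -0.5]
grip_width: 0.034
```

```bash
python3 st.py
```

```text
[ 0.5465 -0.0906  0.1666] [179.9229   0.1466  75.4089] 14.575 0.03395371875811701 [ 1.2856 -1.3516 -0.4524] [-0.1557  0.0892 -0.1673]
```

Request:
{"fn": "carry_out", "kwargs": {
  "increments": "0 0.0029 -0.0008 0 0 0 1.5;0 0 0 0 0 0 0;0 0 0 0 0 0 0"
}}

```text
time_s: 14.95
tool_pos: [0.5465, -0.0876, 0.1666]
tool_rot: [179.9, 0.2, 73.7]
force: [1.8, -3.1, -0.7]
grip_width: 0.0342
```

```bash
python3 st.py
```

```text
[ 0.5465 -0.0876  0.1666] [179.9022   0.1575  73.7425] 14.95 0.03415486504814923 [ 1.7961 -3.1018 -0.6973] [-0.5246  0.0714 -0.2626]
```

Request:
{"fn": "carry_out", "kwargs": {
  "increments": "0 0 0 0 0 0 0.4;0 0 0 0 0 0 0"
}}

```text
time_s: 15.2
tool_pos: [0.5465, -0.0872, 0.1666]
tool_rot: [179.9, 0.1, 73.4]
force: [0.4, -3.2, -0.7]
grip_width: 0.0339
```

```bash
python3 st.py
```

```text
[ 0.5465 -0.0872  0.1666] [179.9169   0.1355  73.366 ] 15.2 0.03389013029655915 [ 0.4426 -3.1906 -0.7083] [-0.5231  0.0951 -0.2328]
```

Request:
{"fn": "carry_out", "kwargs": {
  "increments": "0.65 0 0 0 0 0 0;0.65 0 0 0 0 0 0;0.65 0 0 0 0 0 0;0.65 0 0 0 0 0 0;0.65 0 0 0 0 0 0;0.65 0 0 -0.01 0 0 0;0.65 0 0 -0.03 0 0 0;0.65 0 0 -0.04 0 0 0;0.65 0 0 -0.04 0 0 0;0.65 0 0 -0.02 0 0 0;0.65 0 0 0 0 0 0"
}}

```text
time_s: 16.58
tool_pos: [0.5465, -0.0853, 0.3137]
tool_rot: [179.9, -0.1, 73.5]
force: [-0.0, 0.4, -0.2]
grip_width: 0.0566
```

```bash
python3 st.py; python3 - <<'E'
from cell import *; from h import *
for n in ["scene","side","wrist"]:
    p=read_camera(n);cv2.imwrite(f"pics/{n}7.png",p["img"])
E
```

```text
[ 0.5465 -0.0853  0.3137] [179.9199  -0.0553  73.4735] 16.575 0.05655069612794383 [-0.0012  0.353  -0.1884] [-0.0749  0.0528 -0.014 ]
```

View pics/side7.png

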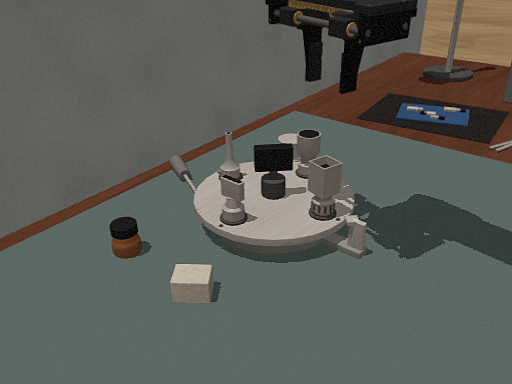

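View pics/wrist7.png

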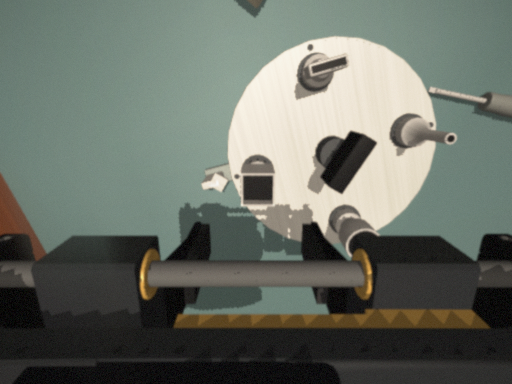

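```bash
python3 - <<'E'
import cv2
a=cv2.imread("pics/wrist7.png")
a=cv2.convertScaleAbs(a,alpha=1.2)
cv2.imwrite("pics/w7z.png",cv2.resize(a[145:220,195:285],None,fx=8,fy=8,interpolation=2))
cv2.imwrite("pics/w7y.png",cv2.resize(a[30:245,195:450],None,fx=2.75,fy=2.75,interpolation=2))
E
```

```text
(no output)
```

View pics/w7z.png

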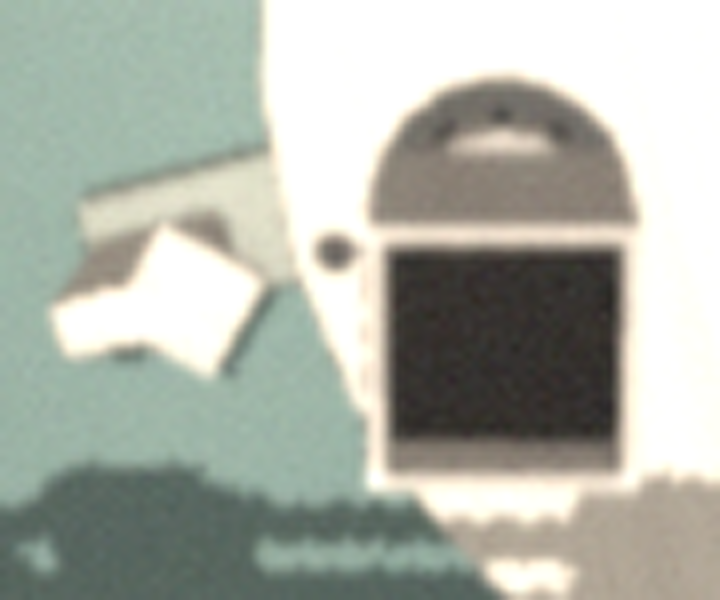

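View pics/w7y.png

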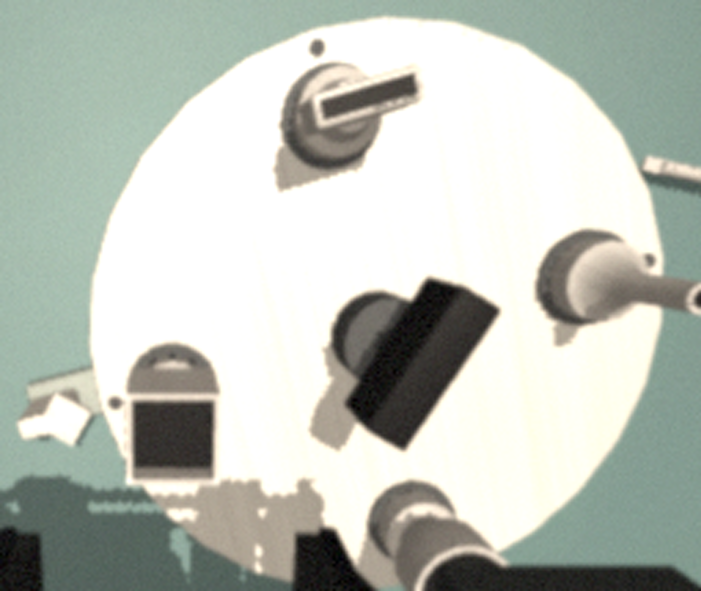

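```bash
python3 - <<'E'
from cell import *; from h import *
np.set_printoptions(precision=4,suppress=True)
p=read_camera("wrist")
b=lambda L:[(195+x/8,145+y/8) for x,y in L]
y=lambda L:[(195+x/2.75,30+y/2.75) for x,y in L]
m=onz(p,b([(371,225),(637,225),(637,490),(370,490)]),.131)
print("mouth",m.mean(0),[np.linalg.norm(m[i]-m[(i+1)%4]) for i in range(4)],[(ang(m[(i+1)%4]-m[i]))%90 for i in range(4)])
q=onz(p,b([(265,290),(165,222),(218,378),(60,330)]),.056);print("ptr",q,"axis",ang(q[3]-q[0])%360, ang(q[2]-q[1])%360)
d=onz(p,b([(335,250)])+y([(318,47),(650,260)]),.045)
rim=onz(p,y([(91,330),(93,290),(125,185),(185,105),(270,43),(400,17),(500,34),(590,93),(645,190),(661,290),(640,390),(590,470)]),.045)
f=least_squares(lambda q:np.hypot(*(rim-q).T)-.13,[.6,0]);print("disc",f.x,f.fun,"dots mid",(d[0]+d[2])/2,"dots dir",ang(d[0]-d[2])%360)
t=onz(p,y([(430,280),(498,310),(404,450),(347,404)]),.130);print(t)
for c in (f.x,np.array([.642,-.0887]),(d[0]+d[2])/2):
    print("angles: mouth",ang(m.mean(0)-c)%360,"ptr",ang(q[0]-c)%360,ang(q[1:3].mean(0)-c)%360,"dots",[ang(k-c)%360 for k in d], np.linalg.norm(m.mean(0)-c))
E
```

```text
mouth [ 0.546  -0.0871] [np.float64(0.03248822905197808), np.float64(0.03436278707826594), np.float64(0.03376398684178905), np.float64(0.03437872232145653)] [np.float64(73.49891480037593), np.float64(74.5490142705751), np.float64(73.52544911634249), np.float64(72.42222604677701)]
ptr [[ 0.5073 -0.0871]
 [ 0.4958 -0.0722]
 [ 0.4956 -0.0987]
 [ 0.4742 -0.0841]] axis 174.85206874007233 269.69529756648785
disc [ 0.6403 -0.089 ] [-0.0019 -0.0018 -0.0011 -0.0009  0.0004 -0.0006  0.0003  0.0006 -0.0012
 -0.001  -0.0012 -0.0027] dots mid [ 0.6416 -0.0892] dots dir 178.69833819024882
[[ 0.6461 -0.0576]
 [ 0.6665 -0.0743]
 [ 0.6253 -0.1149]
 [ 0.6093 -0.0922]]
angles: mouth 178.83531995512567 ptr 179.15689926303781 178.59046079368517 dots [np.float64(178.77497921784308), np.float64(88.20728626752543), np.float64(358.62326871096377)] 0.09432120667791687
angles: mouth 179.05208232806473 ptr 179.3073212342941 178.73553051025462 dots [np.float64(178.94398231811405), np.float64(89.0037099135809), np.float64(358.45100446132614)] 0.09602319337039723
angles: mouth 178.73563078978847 ptr 179.08288328329255 178.52729625200465 dots [np.float64(178.69833819024882), np.float64(88.80488105304994), np.float64(358.6983381902488)] 0.09559864323174531
```

```bash
python3 - <<'E'
from cell import *
print(get_obs()["time_s"],sign_off())
E
```

```text
the job is handed in; nothing more can be done
16.775 None
```

The square-mouthed nozzle now stands at the front, unscrewed to its end stop and released. I handed the job in at 16.8 s with the gripper about 10 cm above it, touching nothing.

- **Carousel:** I gripped the handle bar and turned the disc about 57° clockwise, then let go. In the last wrist picture the nozzle was at about 178.8° and the pointer at 178.6–179.2°, so they agree to about 0.3°. An earlier picture, taken before I gripped the nozzle, showed it up to 1° off depending on where I took the disc's axis to be. I made up for that by where I closed the jaws on the nozzle.
- **Unscrewing:** I turned the nozzle anticlockwise while rising 6 mm with the thread. Its flats now read about 74.7° relative to the disc, good to about 1°, and the stop is at 74.5°. The turning resistance rose sharply at the stop and was still there when I let go.
- **Disturbance:** My last push against the stop dragged the disc about 1.8° anticlockwise. I brought it back while still holding the nozzle, so the alignment above was measured after that correction.

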